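# Click the glass press tight

### The job

Two small glass presses stand on the conservation table, each with a click wrench seated on its screw. Tighten the press that holds the square glass plates: swing its wrench handle clockwise (seen from above) until the wrench breaks over with a click, stop at once so that the screw is not driven any further, and let go. Leave the wrench of the other press, the one with the long narrow glass strips, where it is.

Things in the scene. Friction and masses are not known exactly. Their poses are not given: they have to be found in the camera images.
- square_grip (a point): Mid-grip of the click wrench to turn, on the press with three stacked SQUARE glass plates (140 x 140 mm). Level round black grip, 26 mm thick, 95 long, axis 108 above the table; it cannot come off the screw. x axis: along the handle to the upright screw axis, 165 mm away; z up; tightening moves this point to +y. Nothing on the press is over 122 mm high, nothing under the grip's path over 35.
- square_screw (a joint): Angle of that press's screw, rad, growing as it tightens (clockwise). Starts at 0 to 0.25 and stays where left. Pushing sideways at the grip point takes 5 to 7 N at first, rising to 9 N at about 0.5 rad, where the wrench clicks. Right: 0.42 to 0.58; beyond is overtightened. The handle turns by this plus square_click.
- square_click (a joint): Break-over of that wrench's handle against its head, rad: -0.03 at rest, nearing 0 as the load grows. At the set torque (1.5 N m) it runs on to 0.15 (25 mm of travel at the grip) while the screw stands still and the push falls steadily from 9 to about 2 N: the click; over 0.03 it has clicked. Pushing on past that travel turns the screw further. Let go, it springs back; the screw stays.
- strip_grip (a point): The same point and axes on the identical wrench of the other press, which holds three LONG NARROW glass strips (200 x 45 mm). To be left alone.

How it is judged:
By the outcome, as a careful person would: the job done as asked, in the order asked, and still so for the second after the job is handed in, with the robot touching nothing.
It also fails if it takes over 42 s, if anything falls off the work surface, if the arm or the gripper's body presses on something with over 40 N, if the wrist force passes 120 N, or if a joint passes its speed limit or range.

### The arm

A 7-joint arm with a two-finger parallel gripper is mounted at the origin on the work surface. World frame = base frame: x ahead of the robot, y to its left, z up, the work surface at z = 0. Lengths are in m, angles in rad, forces in N, time in s.
With the tool pointing down it reaches from about 0.425 to 0.95 m from the base axis. Payload 4.7 kg.
Tool frame: the origin (TCP) lies at the centre of the arm's flange, where the gripper is bolted on; the fingertips stand 182 mm ahead of it and the grasp point (between the pads) lies 164 mm ahead of it (manip.tip_reach is the distance from the TCP to the fingertips, in m); z points along the fingers, y is the line along which they close (so a half turn about z gives the same grasp; the last joint's range is limited). The gripper opens to 87 mm and grips with 3 to 60 N. Pads are 19 mm wide; open, the fingers measure 117 mm over their backs; the gripper's body (75 mm by 190 mm) begins 51 mm behind the grasp point.
Start: joints at [1.194, 0.469, -0.049, 1.532, 0.024, 1.141, -0.082], TCP at [0.23, -0.635, 0.405] pointing down, gripper open.
Joint ranges: [-2.59, 2.59], [-0.33, 1.99], [-1.39, 1.29], [0.1, 2.45], [-1.04, 4.18], [0.21, 1.99], [-2.66, 2.66]. Speed limits (rad/s): [2.57, 2.57, 3.14, 3.14, 3.14, 3.14, 3.14].

### API

Orientations are given as [roll, pitch, yaw] about the fixed x, y, z axes, in that order (R = Rz(yaw) Ry(pitch) Rx(roll)).
In Python, from bench import manip gives the robot as it stands.
- The arm moves only by the tool arm_command, never from a script. Its argument "plan" is a list of rows, each a list of 3 entries, a list of its own where there are three numbers: the shift along the tool's x, y, z scaled (see below), then the turn about the tool's z scaled (see below), then the finger opening in mm, from 0 to 87. A call has exactly 10 rows; each row shifts and turns the commanded pose from where the row before left it, along the tool's axes as they then stand; what a row does not reach is not made up. The controller multiplies each number of a shift by 500 mm and each number of a turn by 180 degrees. A row lasts 1/12 s, in which the tool goes at most 41.7 mm and 7.16 degrees, less where a joint would pass 70% of its speed; a pose out of reach is approached as far as the arm can. A call with a number of a shift or a turn outside -1 to 1 is refused whole. A call with a gripper value outside its range is refused whole. The fingers move at their own pace and stop on an object; "squeeze" is the grip in N (left out, the last holds). Time passes only in rows, so rows that do not move let the fingers close, or fill a call up. It gives the time, the measured TCP pose, the force, the opening and the grip force at its end, in the units of the state.
- manip.read_state(): the state, without advancing time (a new reading comes with each control period).
- manip.capture(name): name is "side" or "top" or "wrist"; returns the picture (384x512x3 uint8, red, green, blue); there is no depth.
- manip.get_calibration(name): a dict with "mtx" (3x3 intrinsics, pixels), "rvec" (rotation vector, rad) and "tvec" (3), from world to camera coordinates, as OpenCV has them; the wrist camera has in their place "T_tool_cam" (4x4, takes a point from camera to tool coordinates, whose origin is the TCP and whose axes are the flange's). Camera axes: x right, y down, z forward; pixel columns grow to the right and rows downward; lengths in m; the calibration is good to about 2 mm. A picture is of the moment at which its call begins: read the wrist's pose just before it. get_calibration takes no time and is no camera call.
- manip.sign_off(): hands the job in; it is judged then, once.
The state is a dict: "clock": time; "qpos": joint angles; "qvel": joint speeds; "effort": joint torques, N m; "tool_pos": TCP position; "eef_rot": TCP orientation; "contact_force": force on the tool from outside, world axes, zero at the start; "moment": the same for the moment, N m; "finger_gap": finger opening in m; "finger_force": force on a finger pad.
Only numpy, scipy, OpenCV 4.12 (cv2) and the standard library are available. Lean on these libraries where they do the work, as an engineer would, in place of code of your own. Each camera call takes 0.05 s, during which the arm holds its last target. There are 200 camera calls.

## Working session

There is one attempt and no reset: what is moved stays moved. The work goes in short steps, Python scripts to look and compute and a tool call to move; the robot and the scene stay as the last step left them, time stands still between calls to the robot, and variables do not carry over. Pictures are saved under pics/ and viewed, at most 10 in all, crops included, and the job is handed in when it is done.

Besides the shell and the picture viewer there is one more tool, called after "Call:" as a command line: name --argument value ..., lists and objects as JSON in quotes. arm_command: Moves the arm, as the interface text tells. Shifts and turns lie within -1 to 1; 1 stands for 500 mm of shift or 180 degrees of turn. Its arguments: {"type":"object","properties":{"plan":{"type":"array"},"squeeze":{"type":"number"}},"required":["plan"]}

```bash
mkdir -p pics; python3 - <<'E'
from bench import manip
import cv2
for n in("top","side"):
    im=manip.capture(n); cv2.imwrite(f"pics/{n}0.png",cv2.resize(im[:,:,::-1],(800,600),interpolation=cv2.INTER_CUBIC))
s=manip.read_state(); print(s)
for n in("top","side","wrist"):print(manip.get_calibration(n))
E
```

```text
{'clock': 0.1, 'qpos': array([ 1.19413491,  0.46937869, -0.04859428,  1.53357644,  0.02410415,
        1.14097538, -0.08233017]), 'qvel': array([-1.14986101e-05, -2.07328779e-03,  1.09889205e-04, -2.47006746e-03,
       -8.00640376e-04, -6.16081261e-04, -6.95097098e-04]), 'effort': array([ 6.91861114e-04, -5.09172678e+01, -8.11799406e-02, -2.36830848e+01,
       -6.15226384e-02,  3.44557199e-02,  5.55151018e-05]), 'tool_pos': array([ 0.2299852 , -0.63438284,  0.40379117]), 'eef_rot': array([-3.13984166e+00,  6.39890955e-05,  3.47761490e-01]), 'contact_force': array([ 0.1145407 , -0.63495109,  0.34613832]), 'moment': array([0.03456684, 0.0092894 , 0.03212939]), 'finger_force': 0.0, 'finger_gap': 0.08695597560457216}
{'mtx': array([[431.55811319,   0.        , 253.68198698],
       [  0.        , 431.55811319, 196.41433712],
       [  0.        ,   0.        ,   1.        ]]), 'rvec': array([ 2.1351331 , -2.18478342,  0.11609181]), 'tvec': array([-0.03689008,  0.60716865,  1.16459734])}
{'mtx': array([[410.83031145,   0.        , 251.66373935],
       [  0.        , 410.83031145, 190.45486823],
       [  0.        ,   0.        ,   1.        ]]), 'rvec': array([ 0.08340507, -2.63801585,  1.59457275]), 'tvec': array([0.59932751, 0.17751826, 0.78178294])}
{'mtx': array([[302.88303438,   0.        , 257.21815262],
       [  0.        , 302.88303438, 190.11328625],
       [  0.        ,   0.        ,   1.        ]]), 'T_tool_cam': array([[ 6.63251779e-04, -9.59576670e-01, -2.81446576e-01,
         7.71077327e-02],
       [ 9.99999356e-01,  8.95724485e-04, -6.97343595e-04,
        -3.34300874e-04],
       [ 9.21253234e-04, -2.81445932e-01,  9.59576646e-01,
         2.01690789e-02],
       [ 0.00000000e+00,  0.00000000e+00,  0.00000000e+00,
         1.00000000e+00]])}
```

View pics/top0.png

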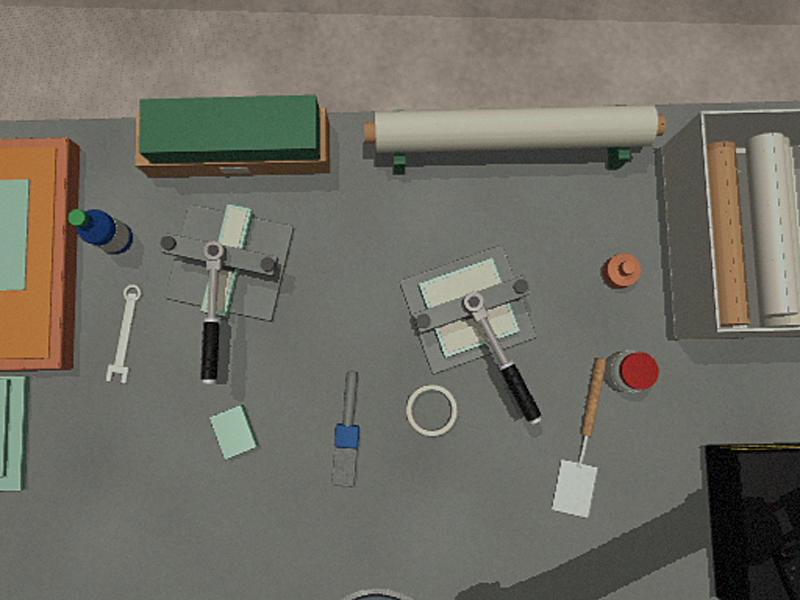

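View pics/side0.png

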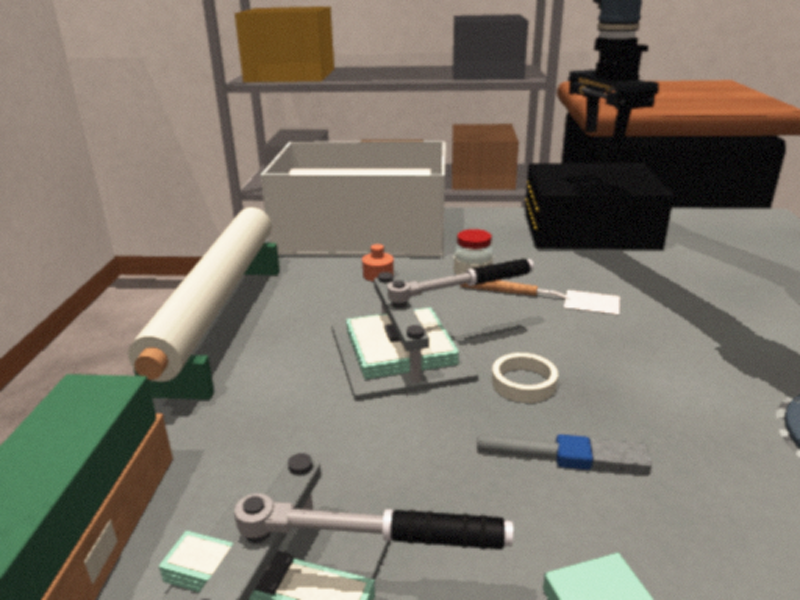

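The square-plate press is the right one in the top view: screw at about (474,303), and the black grip runs from (503,366) to (538,420). The strip press is the left one, with its grip at about (210,350).

```bash
cat > h.py <<'E'
import numpy as np,cv2
from bench import manip
def ray(n,uv,z):
    c=manip.get_calibration(n);R=cv2.Rodrigues(c["rvec"])[0]
    p=cv2.undistortPoints(np.array([[uv]],float)*0.64,c["mtx"],None)[0,0]
    o=-R.T@c["tvec"];d=R.T@np.array([p[0],p[1],1]);return o+d*(z-o[2])/d[2]
E
python3 - <<'E'
from h import *
s=ray("top",(474,302),.115);a=ray("top",(503,366),.108);b=ray("top",(537,420),.108)
g=(a+b)/2
print("top",s,a,b,g,np.linalg.norm((g-s)[:2]),np.linalg.norm(a-b))
print("side",ray("side",(399,288),.118),ray("side",(472,276),.108),ray("side",(531,267),.108))
d=(s-g)[:2];d/=np.linalg.norm(d);print("x dir",d,np.arctan2(d[1],d[0]))
E
```

```text
top [ 0.60211738 -0.18003877  0.115     ] [ 0.49553948 -0.22481997  0.108     ] [ 0.40639083 -0.2767522   0.108     ] [ 0.45096516 -0.25078609  0.108     ] 0.16688971316420734 0.10317188460633081
side [ 0.603024   -0.16575359  0.118     ] [ 0.49667612 -0.22942413  0.108     ] [ 0.4045556  -0.26447498  0.108     ]
x dir [0.90570124 0.42391657] 0.43776531693692355
```

Call:
arm_command --plan '[[[0.066,-0.04,0],0,0],[[0.066,-0.04,0],0,0],[[0.066,-0.04,0],0,0],[[0.066,-0.04,0],0,0],[[0.066,-0.04,0],0,0],[[0.066,-0.04,0],0,0],[[0.066,-0.04,0],0,0],[[0.066,-0.04,0],-0.012,0],[[0.066,-0.04,0],-0.012,0],[[0.066,-0.04,0],-0.012,0]]' --squeeze 10

```text
clock: 0.93
tool_pos: [0.4695, -0.3298, 0.4045]
eef_rot: [-3.141, 0.0, 0.463]
contact_force: [0.8, 0.1, 0.5]
finger_gap: 0.0287
finger_force: 0.0
```

```bash
python3 - <<'E'
from h import *
s=manip.read_state();im=manip.capture("wrist");cv2.imwrite("pics/w1.png",cv2.resize(im[:,:,::-1],(800,600),interpolation=cv2.INTER_CUBIC))
print({k:np.round(s[k],3) for k in("clock","tool_pos","eef_rot","contact_force","finger_gap")})
E
```

```text
{'clock': np.float64(0.933), 'tool_pos': array([ 0.47 , -0.33 ,  0.404]), 'eef_rot': array([-3.141,  0.   ,  0.463]), 'contact_force': array([0.782, 0.097, 0.506]), 'finger_gap': np.float64(0.029)}
```

View pics/w1.png

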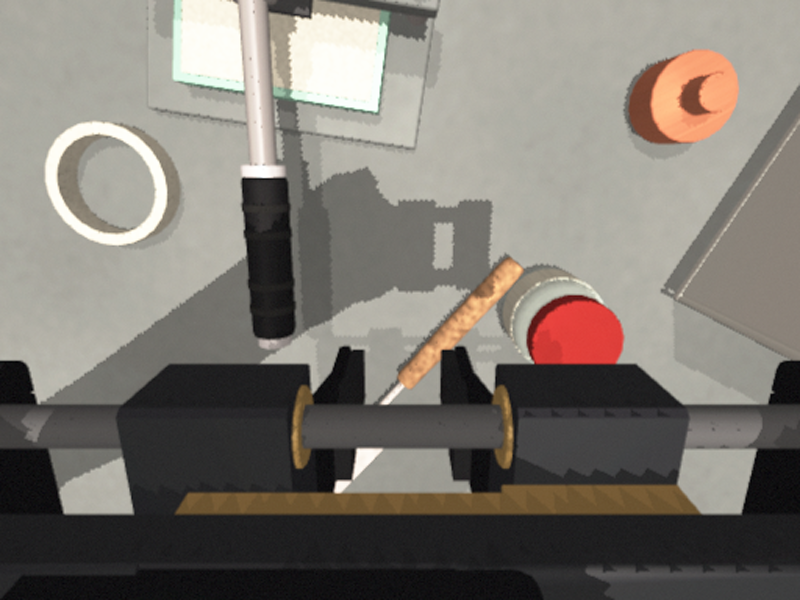

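The wrist view shows the square-plate wrench: its black grip runs from (265,178) to (273,336), left of the closing fingers. The red jar is on the right at (575,335).

```bash
python3 - <<'E'
from h import *
from scipy.spatial.transform import Rotation as Ro
c=manip.get_calibration("wrist");T=c["T_tool_cam"];s=manip.read_state()
R=Ro.from_euler("xyz",s["eef_rot"]).as_matrix()
def w(uv,z):
    p=cv2.undistortPoints(np.array([[uv]],float)*.64,c["mtx"],None)[0,0]
    o=R@T[:3,3]+s["tool_pos"];d=R@T[:3,:3]@np.array([*p,1]);return o+d*(z-o[2])/d[2]
P=[w(u,.108) for u in((265,178),(273,336))];m=sum(P)/2;d=P[0]-P[1]
print(P,m,np.linalg.norm(d),np.arctan2(d[1],d[0]),R.T@(m-s["tool_pos"]), "jar",w((575,335),.08))
yaw=np.arctan2(d[1],d[0]);print("screw",m+.165*d/np.linalg.norm(d))
E
```

```text
[array([ 0.49878378, -0.21954709,  0.108     ]), array([ 0.41252809, -0.26117436,  0.108     ])] [ 0.45565594 -0.24036072  0.108     ] 0.09577512569766733 0.44963352419302194 [ 0.01848176 -0.07974771  0.29713857] jar [ 0.4954581  -0.44225822  0.08      ]
screw [ 0.604256   -0.16864586  0.108     ]
```

Call:
arm_command --plan '[[[0.014,-0.02,0.02],0.004,0],[[0.014,-0.02,0.03],0,0],[[0.014,-0.02,0.03],0,0],[[0,0,0.04],0,0],[[0,0,0.04],0,0],[[0,0,0.04],0,0],[[0,0,0.04],0,0],[[0,0,0.03],0,0],[[0,0,0],0,0],[[0,0,0],0,0]]'

```text
clock: 1.82
tool_pos: [0.4741, -0.2953, 0.2691]
eef_rot: [-3.14, 0.001, 0.448]
contact_force: [1.3, 0.9, 0.9]
finger_gap: 0.0005
finger_force: 0.0
```

Call:
arm_command --plan '[[[0,-0.004,0],0,0],[[0,-0.004,0],0,0],[[0,-0.004,0],0,0],[[0,-0.004,0],0,0],[[0,-0.004,0],0,0],[[0,-0.004,0],0,0],[[0,-0.004,0],0,0],[[0,-0.004,0],0,0],[[0,0,0],0,0],[[0,0,0],0,0]]'

```text
clock: 2.65
tool_pos: [0.4675, -0.2808, 0.2698]
eef_rot: [3.142, 0.0, 0.448]
contact_force: [0.3, 0.0, 0.6]
finger_gap: 0.0005
finger_force: 0.0
```

Call:
arm_command --plan '[[[0,-0.003,0],0,0],[[0,-0.003,0],0,0],[[0,-0.003,0],0,0],[[0,-0.003,0],0,0],[[0,-0.003,0],0,0],[[0,-0.003,0],0,0],[[0,-0.003,0],0,0],[[0,-0.003,0],0,0],[[0,0,0],0,0],[[0,0,0],0,0]]'

```text
clock: 3.48
tool_pos: [0.4623, -0.2701, 0.2698]
eef_rot: [3.141, -0.0, 0.448]
contact_force: [1.0, -0.5, -0.4]
finger_gap: 0.0006
finger_force: 0.0
```

Call:
arm_command --plan '[[[0,-0.002,0],0,0],[[0,-0.002,0],0,0],[[0,-0.002,0],0,0],[[0,-0.002,0],0,0],[[0,-0.002,0],0,0],[[0,-0.002,0],0,0],[[0,-0.002,0],0,0],[[0,-0.002,0],0,0],[[0,0,0],0,0],[[0,0,0],0,0]]'

```text
clock: 4.32
tool_pos: [0.4592, -0.2646, 0.2704]
eef_rot: [3.137, -0.001, 0.447]
contact_force: [1.9, -6.8, -0.2]
finger_gap: 0.0006
finger_force: 3.3
```

Call:
arm_command --plan '[[[-0.0007,-0.005,0],0.005,0],[[-0.0007,-0.005,0],0.005,0],[[-0.0007,-0.005,0],0.005,0],[[-0.0007,-0.005,0],0.005,0],[[-0.0007,-0.005,0],0.005,0],[[-0.0007,-0.005,0],0.005,0],[[-0.0007,-0.005,0],0.005,0],[[-0.0007,-0.005,0],0.005,0],[[0,0,0],0,0],[[0,0,0],0,0]]'

```text
clock: 5.15
tool_pos: [0.4495, -0.2471, 0.2706]
eef_rot: [3.137, -0.003, 0.322]
contact_force: [3.6, -6.4, -0.6]
finger_gap: 0.0005
finger_force: 3.5
```

Call:
arm_command --plan '[[[-0.0007,-0.005,0],0.005,0],[[-0.0007,-0.005,0],0.005,0],[[-0.0007,-0.005,0],0.005,0],[[-0.0007,-0.005,0],0.005,0],[[0,0,0],0,0],[[0,0,0],0,0],[[0,0,0],0,0],[[0,0,0],0,0],[[0,0,0],0,0],[[0,0,0],0,0]]'

```text
clock: 5.98
tool_pos: [0.4455, -0.238, 0.2706]
eef_rot: [3.137, -0.004, 0.259]
contact_force: [3.9, -6.9, -1.9]
finger_gap: 0.0001
finger_force: 3.6
```

Call:
arm_command --plan '[[[-0.0007,-0.005,0],0.005,0],[[-0.0007,-0.005,0],0.005,0],[[-0.0007,-0.005,0],0.005,0],[[-0.0007,-0.005,0],0.005,0],[[0,0,0],0,0],[[0,0,0],0,0],[[0,0,0],0,0],[[0,0,0],0,0],[[0,0,0],0,0],[[0,0,0],0,0]]'

```text
clock: 6.82
tool_pos: [0.442, -0.2288, 0.2707]
eef_rot: [3.137, -0.005, 0.196]
contact_force: [4.7, -7.9, -1.0]
finger_gap: 0.0004
finger_force: 3.7
```

Call:
arm_command --plan '[[[-0.0007,-0.005,0],0.005,0],[[-0.0007,-0.005,0],0.005,0],[[-0.0007,-0.005,0],0.005,0],[[0,0,0],0,0],[[0,0,0],0,0],[[0,0,0],0,0],[[0,0,0],0,0],[[0,0,0],0,0],[[0,0,0],0,0],[[0,0,0],0,0]]'

```text
clock: 7.65
tool_pos: [0.4397, -0.2217, 0.2708]
eef_rot: [3.137, -0.006, 0.149]
contact_force: [5.2, -7.8, -1.2]
finger_gap: 0.0005
finger_force: 3.8
```

Call:
arm_command --plan '[[[-0.0007,-0.005,0],0.005,0],[[-0.0007,-0.005,0],0.005,0],[[-0.0007,-0.005,0],0.005,0],[[0,0,0],0,0],[[0,0,0],0,0],[[0,0,0],0,0],[[0,0,0],0,0],[[0,0,0],0,0],[[0,0,0],0,0],[[0,0,0],0,0]]'

```text
clock: 8.48
tool_pos: [0.4377, -0.2142, 0.2708]
eef_rot: [3.137, -0.006, 0.102]
contact_force: [4.8, -7.6, -1.7]
finger_gap: 0.0003
finger_force: 3.5
```

Call:
arm_command --plan '[[[-0.0007,-0.005,0],0.005,0],[[-0.0007,-0.005,0],0.005,0],[[0,0,0],0,0],[[0,0,0],0,0],[[0,0,0],0,0],[[0,0,0],0,0],[[0,0,0],0,0],[[0,0,0],0,0],[[0,0,0],0,0],[[0,0,0],0,0]]'

```text
clock: 9.32
tool_pos: [0.4363, -0.2088, 0.2706]
eef_rot: [3.138, -0.005, 0.07]
contact_force: [4.1, -5.3, -1.1]
finger_gap: 0.0002
finger_force: 2.9
```

The push has fallen from about 8.7 N to 5.6 N, so the wrench has clicked. I'm backing off and lifting.

Call:
arm_command --plan '[[[0,0.01,0],0,0],[[0,0.01,0],0,0],[[0,0.02,0],0,0],[[0,0.03,0],0,0],[[0,0.03,0],0,0],[[0,0.02,0],0,0],[[0,0,-0.05],0,0],[[0,0,-0.07],0,0],[[0,0,-0.07],0,0],[[0,0,-0.03],0,0]]'

```text
clock: 10.15
tool_pos: [0.44, -0.2671, 0.3837]
eef_rot: [3.14, -0.005, 0.072]
contact_force: [0.4, -0.5, 0.8]
finger_gap: 0.0006
finger_force: 0.0
```

```bash
python3 - <<'E'
from h import *
s=manip.read_state()
im=manip.capture("top");cv2.imwrite("pics/t2.png",cv2.resize(im[:,:,::-1],(800,600),interpolation=cv2.INTER_CUBIC))
print(s["clock"],s["tool_pos"],s["contact_force"])
E
```

```text
10.15 [ 0.44003193 -0.2671409   0.38372749] [ 0.44993899 -0.53908683  0.83515813]
```

View pics/t2.png

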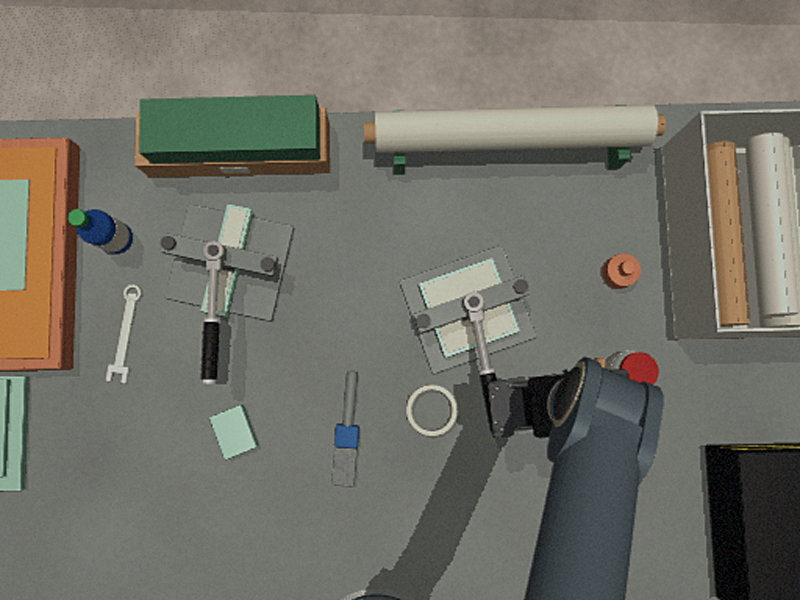

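The view shows the gripper clear above the table. The square-plate handle has turned about 0.26 rad and sprung back, now running from (474,302) to (489,372). The strip wrench is unmoved at (210,350).

```bash
python3 -c "
from bench import manip
print(manip.sign_off())"
```

```text
the job is handed in; nothing more can be done
None
```

I tightened the square-plate press until its wrench clicked (push fell from about 8.7 N to 5.6 N), stopped and backed the gripper clear, left the strip wrench untouched, and handed the job in at about 10 s; the screw's final angle was not read directly, and the result was not reported back.

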